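# Dock a gearbox cover under the roughness tester

### The job

Draw back the sliding bolt that bars the way, then push the aluminium gearbox cover along the granite plate, between the two guide rails and under the overhanging measuring head, until it is fully home against the end stop. Then slide the bolt fully back in behind the cover to lock it. Nothing may touch the measuring head, and leave the other things on the granite plate where they stand.

Things in the scene. Friction and masses are not known exactly. Their poses are not given: they have to be found in the camera images.
- station: black granite plate, 360 mm (x) by 640 mm (y), top 60 mm above the table, with guide channel and column stand fixed on it. Origin: on the table, under the channel's centre line (plate spans x -150..210, y -320..320 mm from it). Its y axis is the cover's direction of travel. The column, 500 mm tall, stands at y 210..320; the bolt's guide bracket, 33 mm high, at x 65..101, y -11..23 mm
- dock_mouth (a point): on the granite's face, middle of the channel's flared mouth, station x = 0, y = -82 mm; axes as the station's. The mouth is about 155 mm wide here and narrows to 97 mm at y = -20 mm. From there two steel rails, 18 mm high and 14 mm thick, run parallel, 97 mm apart (inner faces at x = -48.5 and +48.5 mm), to the end stop
- dock_home (a point): the spot on the granite's face where the cover's origin lies when it is home, station x = 0, y = 85 mm; axes as the station's. The end stop is a steel bar across the channel, 30 mm high, its face 65 mm beyond this point (y = 150 mm)
- bolt (a joint): how far the bolt is drawn, m: 0 fully in (tip 5 mm past the channel's centre line), 0.07 fully out along the station's +x; from 0.054 the channel is free. The bolt is a flat steel bar, 125 x 12 x 14 mm, lying across the +x rail, 20 to 34 mm above the granite, at station y = 0 to 12 mm. It stays where it is left (about 2 N to move)
- bolt_knob (a point): middle of the upright round aluminium knob on the bolt, 22 mm in diameter, from 41 to 69 mm above the granite (this point: 53 mm); it moves with the bolt, from station x = 35 mm (fully in) to 105 mm (fully drawn), at y = 6 mm
- housing: the gearbox cover: a flat aluminium block, 92 mm in x, 130 mm in y, 45 mm high, about 0.6 kg, too wide to grasp, standing on the granite before the channel's mouth. Origin: centre of its underside. When home its rear face is 8 mm beyond the bolt
- head: white measuring head with a carrying handle, held by the column over the channel's end. Origin: channel's centre line, station y = 115 mm, 52 mm above the granite. Its box, 100 mm wide and 170 mm long, starts there, underside 58 mm above the granite, handle's top 170 mm above it; a thin stylus arm reaches back to y = 98 mm, its foot 52 mm above the granite: the cover passes 7 mm beneath
- v_block: a dark steel V-block, 45 x 60 x 41 mm, standing on the granite beside the near rail; origin: centre of its underside. To be left alone
- ring_gauge: a flat steel ring gauge, 56 mm outside, 30 mm inside, 20 mm high, lying on the granite; origin: centre of its underside. To be left alone
- square_cyl: an upright ground steel cylinder, 44 mm in diameter, 78 mm high, on the granite; origin: centre of its underside. To be left alone
Not all that is in view belongs to the job. What is meant by the housing is not orange, pink or yellow, and is the larger of those in its own colour.

How it is judged:
On the way, in this order (a step that is already met when the one before it is completed fails the run):
1. the bolt is drawn back out of the channel (at least 45 mm) (value of joint bolt above 0.045 m), for 0.1 s.
2. the cover is home against the end stop, flat on the granite (x of housing in the frame of dock_home between -0.005 and 0.005 m and y of housing in the frame of dock_home between -0.005 and 0.005 m and z of housing in the frame of dock_home between -0.005 and 0.005 m and angle between housing's own z axis and vertical below 0.05 rad and angle between the y axis of housing and the y axis of dock_home, either way round below 0.06 rad), for 0.2 s.
At the end, for the whole second after the job is handed in: The cover rests flat on the granite, within 5 mm of its home against the end stop and square to the channel within 0.06 rad, at rest, and the bolt behind it is in to within 8 mm of its end (all of step 2 and value of joint bolt below 0.008 m and linear speed of housing below 0.01 m/s); the robot touches nothing.
It fails at once if something touches the measuring head (more than 1 N) (contact force between head and anything else above 1 N).
It fails at once if another thing on the granite is shifted by more than 30 mm (distance of any of v_block, ring_gauge, square_cyl from where it was at the start of the episode above 0.03 m).
It also fails if it takes over 72 s, if anything falls off the work surface, if the arm or the gripper's body presses on something with over 40 N, if the wrist force passes 120 N, or if a joint passes its speed limit or range.

### The arm

A 6-joint arm with a two-finger parallel gripper is mounted at the origin on the work surface. World frame = base frame: x ahead of the robot, y to its left, z up, the work surface at z = 0. Lengths are in m, angles in rad, forces in N, time in s.
With the tool pointing down it reaches from about 0.275 to 0.825 m from the base axis. Payload 5.2 kg.
Tool frame: the origin (TCP) lies midway between the tips of the shut fingers; the grasp point (between the pads) lies 19 mm behind it; z points along the fingers, y is the direction in which the jaws open and shut (so a half turn about z gives the same grasp; the last joint's range is limited). The gripper opens to 93 mm and grips with 3 to 60 N. Pads are 15 mm wide; open, the fingers measure 128 mm over their backs; the gripper's body (75 mm by 188 mm) begins 65 mm behind the grasp point.
Start: joints at [-1.504, 0.259, 1.535, -0, 1.348, -0.203], TCP at [0.147, -0.53, 0.19] pointing down, gripper open.
Joint ranges: [-3.14, 3.14], [-0.91, 2.08], [0.19, 2.58], [-1.22, 4.36], [0.22, 2.71], [-3.12, 3.12]. Speed limits (rad/s): [2.57, 2.57, 3.14, 3.14, 3.14, 3.14].

### API

Orientations are given as a unit quaternion [x, y, z, w].
In Python, from cell import sensors, eyes, env gives the robot as it stands.
- The arm moves only by the shell command python3 -m inch 'ROWS'. ROWS is JSON, a list that holds one entry, the list of rows, each a list of 7 numbers: the finger opening in mm, from 0 to 93, then the shift along the tool's x, y, z in mm, then the turn, a rotation vector about the tool's x, y, z in degrees. In form: [[[hand, x, y, z, wx, wy, wz], ...]]. A call has 1 to 20 rows; each row shifts and turns the commanded pose from where the row before left it, along the tool's axes as they then stand; what a row does not reach is not made up. A row lasts 1/8 s, in which the tool goes at most 62.5 mm and 10.7 degrees, less where a joint would pass 70% of its speed; a pose out of reach is approached as far as the arm can. A call with a gripper value outside its range is refused whole. The fingers move at their own pace and stop on an object; the grip force is fixed at half the most. Time passes only in rows, so rows that do not move let the fingers close. It gives the time, the measured TCP pose, the force and the opening at its end, in the units of the state.
- sensors.observe(): the state, without advancing time (a new reading comes with each control period).
- eyes.get_image(name): name is "scene" or "top" or "wrist"; returns (picture, depth): 480x640x3 uint8, red, green, blue; 480x640 float32, m along the optical axis (not along the pixel's ray), 0 where there is no reading.
- eyes.calibration(name): a dict with "K" (3x3 intrinsics, pixels), "distortion" ([k1, k2, p1, p2, k3] as OpenCV has them; the pictures are not rectified), "world_to_cam" (4x4, takes a point from world to camera coordinates); the wrist camera has in their place "tool_from_camera" (4x4, takes a point from camera to tool coordinates, whose origin is the TCP and whose axes are the flange's). Camera axes: x right, y up, looking along -z (the intrinsics and any distortion apply to the point x, -y, -z); pixel columns grow to the right and rows downward; lengths in m; the calibration is good to about 2 mm. A picture is of the moment at which its call begins: read the wrist's pose just before it. calibration takes no time and is no camera call.
- env.job_done(): hands the job in, once; it reports no verdict.
The state is a dict: "time_s": time; "joints": joint angles; "qd": joint speeds; "joint_efforts": joint torques, N m; "eef_pos": TCP position; "ee_rot": TCP orientation; "wrist_force": force on the tool from outside, world axes, zero at the start; "torque": the same for the moment, N m; "gripper_width": finger opening in m.
Only numpy, scipy, OpenCV 4.12 (cv2) and the standard library are available. Lean on these libraries where they do the work, as an engineer would, in place of code of your own. Each camera call takes 0.05 s, during which the arm holds its last target. There are 200 camera calls.

## Working session

There is one attempt and no reset: what is moved stays moved. The work goes in short steps, Python scripts to look and compute and a shell command to move; the robot and the scene stay as the last step left them, time stands still between calls to the robot, and variables do not carry over. Pictures are saved under pics/ and viewed, about 8 in all and at most 12, crops included, and the job is handed in when it is done.

```bash
mkdir -p pics; ls; cat > h.py <<'E'
import numpy as np, cv2
from cell import sensors, eyes, env
from scipy.spatial.transform import Rotation as R
def cam(name, st=None):
    c=eyes.calibration(name); K=np.array(c["K"]); d=np.array(c["distortion"],float)
    if name=="wrist":
        T=np.eye(4); T[:3,:3]=R.from_quat(st["ee_rot"]).as_matrix(); T[:3,3]=st["eef_pos"]
        C=T@np.array(c["tool_from_camera"])
    else: C=np.linalg.inv(np.array(c["world_to_cam"]))
    return K,d,C
def rays(uv,K,d,C):
    n=cv2.undistortPoints(np.array(uv,float).reshape(-1,1,2),K,d).reshape(-1,2)
    v=np.c_[n[:,0],-n[:,1],-np.ones(len(n))]
    return v@C[:3,:3].T, C[:3,3]
def onplane(uv,z,cm):
    v,o=rays(uv,*cm); return o+v*((z-o[2])/v[:,2])[:,None]
def frompix(uv,dep,cm):
    v,o=rays(uv,*cm); return o+v*np.array([dep[int(b),int(a)] for a,b in uv])[:,None]
E
python3 - <<'E'
from h import *
s=sensors.observe(); print(s)
for n in("scene","top"):
    p,d=eyes.get_image(n); np.savez(f"{n}.npz",p=p,d=d); cv2.imwrite(f"pics/{n}.png",p[:,:,::-1])
    K,di,C=cam(n); print(n,C.round(3).tolist(),di)
E
```

```text
pics
{'time_s': 0.0, 'joints': array([-1.50379083e+00,  2.59345770e-01,  1.53606957e+00,  8.42438093e-07,
        1.34799130e+00, -2.02812953e-01]), 'qd': array([-0.00229921,  0.00303192,  0.00055037, -0.00043583,  0.00107806,
        0.00082855]), 'joint_efforts': array([ 3.14771023e-04, -4.37307644e+01, -2.84003645e+01,  7.18188914e-02,
        4.14370385e-02, -1.23248615e-04]), 'eef_pos': array([ 0.14658176, -0.52949451,  0.18912168]), 'ee_rot': array([ 9.90913150e-01,  1.34500213e-01,  6.19506886e-05, -9.04875273e-04]), 'wrist_force': array([-0.13253703,  0.45392016,  0.87844295]), 'torque': array([-0.00061381, -0.0181142 , -0.04486466]), 'gripper_width': 0.09267978741280863}
scene [[-0.043, -0.559, 0.828, 1.517], [0.999, -0.012, 0.044, -0.024], [-0.015, 0.829, 0.559, 0.716], [0.0, 0.0, 0.0, 1.0]] [-0.11713518  0.          0.          0.          0.        ]
top [[-0.002, 0.995, -0.104, 0.482], [-1.0, -0.003, -0.01, -0.084], [-0.01, 0.104, 0.995, 1.14], [0.0, 0.0, 0.0, 1.0]] [-0.12659634  0.          0.          0.          0.        ]
```

View pics/scene.png

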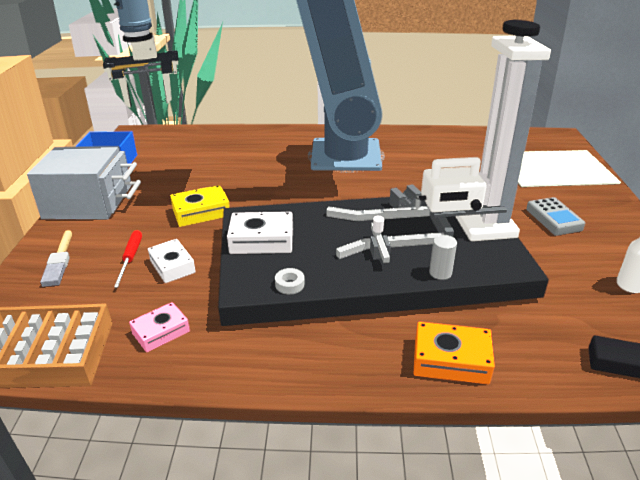

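View pics/top.png

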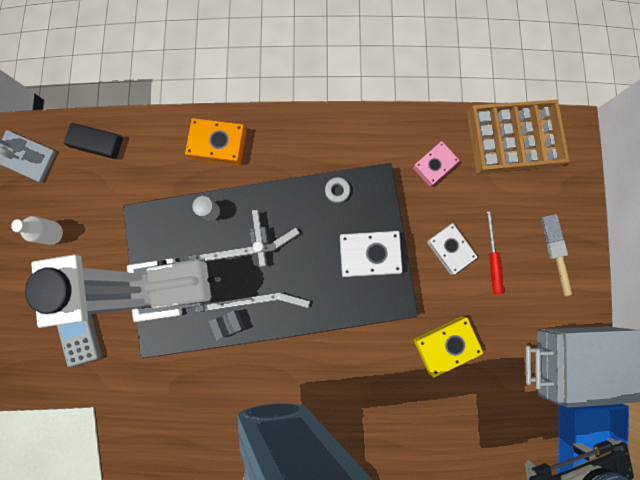

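The scene view shows the white cover (260,232) on the near-left of the plate, the bolt with its knob at (378,225), and the head at (455,190). In the top view the white cover is at (371,254), the knob at (258,246), the ring at (337,190), the cylinder at (205,207), the V-block at (229,325), and the mouth opens to the right.

```bash
python3 - <<'E'
from h import *
f=np.load("top.npz"); p,d=f["p"],f["d"]; cm=cam("top")
vv,uu=np.mgrid[:480,:640]; uv=np.c_[uu.ravel(),vv.ravel()].astype(float)
v,o=rays(uv,*cm); P=(o+v*d.reshape(-1,1)).reshape(480,640,3); np.save("P.npy",P)
z=P[...,2]; ok=d>0
def rect(mask,name,zz,lo):
    mask=cv2.morphologyEx(mask.astype(np.uint8),cv2.MORPH_OPEN,np.ones((3,3)))
    n,l,st,c=cv2.connectedComponentsWithStats(mask)
    for i in range(1,n):
        if st[i,4]<lo: continue
        ys,xs=np.where(l==i); q=np.c_[xs,ys].astype(float)
        # edge on plane zz
        w=onplane(q,zz,cm)[:,:2]
        (a,b),(s1,s2),an=cv2.minAreaRect((w*1000).astype(np.float32))
        print(name,"px",c[i].round(),"n",st[i,4],"ctr",round(a,1),round(b,1),"size",round(s1,1),round(s2,1),"ang",round(an,2),"zmed",np.median(z[l==i]).round(4))
roi=np.zeros_like(ok); roi[150:370,110:430]=1
g=p.max(2)
rect(roi&ok&(z>.04)&(z<.075)&(g<110),"plate",.06,5000)
hs=roi&ok&(z>.09)&(z<.118); hs[:,:330]=0
rect(hs,"housing z",.105,300)
wh=roi&(p.min(2)>150); wh[:,:320]=0; wh[:210]=0
wh=cv2.morphologyEx(wh.astype(np.uint8),cv2.MORPH_CLOSE,np.ones((25,25)))>0
rect(wh,"housing white",.105,300)
k=roi&ok&(z>.11)&(z<.14); k[:,:235]=0;k[:,330:]=0
rect(k,"knob",.129,8)
for nm,(x0,x1,y0,y1),zl,zt in (("ring",(320,355,175,205),.07,.08),("cyl",(185,225,190,225),.12,.138),("vb",(205,255,305,345),.08,.101)):
    m=np.zeros_like(ok); m[y0:y1,x0:x1]=1; rect(m&ok&(z>zl),nm,zt,20)
E
```

```text
plate px [278. 256.] n 31725 ctr 545.6 49.2 size 359.7 640.1 ang 8.62 zmed 0.0594
housing z px [370. 253.] n 2525 ctr 556.9 -183.9 size 92.8 130.5 ang 3.15 zmed 0.1046
housing white px [370. 254.] n 2548 ctr 556.3 -183.3 size 92.6 130.7 ang 3.19 zmed 0.1046
knob px [258. 246.] n 92 ctr 571.2 59.2 size 22.9 19.6 ang 45.22 zmed 0.1279
ring px [337. 189.] n 343 ctr 703.7 -112.7 size 53.7 52.4 ang 62.83 zmed 0.0792
cyl px [202. 206.] n 353 ctr 656.4 177.9 size 46.8 42.3 ang 63.61 zmed 0.1356
vb px [233. 321.] n 246 ctr 409.1 115.4 size 45.0 27.6 ang 22.5 zmed 0.0991
vb px [218. 328.] n 278 ctr 396.3 147.3 size 43.2 32.3 ang 24.11 zmed 0.0984
```

```bash
cat >> h.py <<'E'
t=np.deg2rad(8.62); O=np.array([515.9,44.7]); SX=np.array([np.cos(t),np.sin(t)]); SY=np.array([-np.sin(t),np.cos(t)])
def st(w): # world m -> station mm
    r=np.asarray(w)[:2]*1000-O; return np.round([r@SX,r@SY,w[2]*1000-60],1)
def show(s=None):
    s=s or sensors.observe(); M=R.from_quat(s["ee_rot"]).as_matrix()
    print("t",round(s["time_s"],2),"st",st(s["eef_pos"]),"toolx yaw off",round(np.degrees(np.arctan2(M[1,0],M[0,0]))-98.62,2),"z",M[:,2].round(3),"F",np.round(s["wrist_force"],1),"w",round(s["gripper_width"]*1000,1))
E
python3 -c "
from h import *
print(np.array(eyes.calibration('wrist')['tool_from_camera']).round(3)); show()"
python3 -m inch '[[[60,0,0,-40,0,0,-9.25],[60,0,0,0,0,0,-9.25],[60,0,0,0,0,0,-9.25],[60,0,0,0,0,0,-9.25],[60,0,0,0,0,0,-9.25],[60,0,0,0,0,0,-9.25],[60,0,0,0,0,0,-9.25],[60,0,0,0,0,0,-9.25],[60,0,0,0,0,0,-9.25]]]'; python3 -c "
from h import *
show()"
```

```text
[[-0.     0.963  0.269  0.074]
 [ 1.     0.     0.     0.   ]
 [ 0.     0.269 -0.963 -0.195]
 [ 0.     0.     0.     1.   ]]
t 0.1 st [-451.2 -512.4  129.2] toolx yaw off -83.16 z [-0.     0.002 -1.   ] F [-0.2 -0.9 -0.6] w 93.3
time_s: 1.23
eef_pos: [0.1466, -0.5297, 0.2294]
ee_rot: [0.649, 0.76, 0.0, -0.0]
wrist_force: [-1.0, -0.4, 1.1]
gripper_width: 0.0602
t 1.23 st [-451.2 -512.6  169.4] toolx yaw off 0.39 z [-0.     0.001 -1.   ] F [-1.  -0.4  1.1] w 60.2
```

```bash
python3 -m inch '[[[60,43.2,42.3,0,0,0,0.4],[60,43.2,42.3,0,0,0,0],[60,43.2,42.3,0,0,0,0],[60,43.2,42.3,0,0,0,0],[60,43.2,42.3,0,0,0,0],[60,43.2,42.3,0,0,0,0],[60,43.2,42.3,0,0,0,0],[60,43.2,42.3,0,0,0,0],[60,43.2,42.3,0,0,0,0],[60,43.2,42.3,0,0,0,0],[60,43.2,42.3,0,0,0,0],[60,43.2,42.3,0,0,0,0],[60,0,0,0,0,0,0],[60,0,0,0,0,0,0]]]'; python3 - <<'E'
from h import *
s=sensors.observe(); show(s)
p,d=eyes.get_image("wrist"); np.savez("w1.npz",p=p,d=d); cv2.imwrite("pics/w1.png",p[:,:,::-1])
cm=cam("wrist",s)
vv,uu=np.mgrid[:480,:640]; uv=np.c_[uu.ravel(),vv.ravel()].astype(float)
v,o=rays(uv,*cm); P=o+v*d.reshape(-1,1); h=P[:,2]*1000-60
r=P[:,:2]*1000-O; S=np.c_[r@SX,r@SY]
m=(h>66)&(h<72)&(d.ravel()>0)&(abs(S[:,0]-60)<45)&(abs(S[:,1]-6)<30)
print(m.sum(), S[m].min(0),S[m].max(0),np.median(S[m],0))
E
```

```text
time_s: 2.98
eef_pos: [0.573, 0.0563, 0.2292]
ee_rot: [0.654, 0.757, -0.001, -0.001]
wrist_force: [0.4, -0.1, 0.1]
gripper_width: 0.0602
t 2.98 st [ 58.2   2.9 169.2] toolx yaw off -0.26 z [-0.002 -0.    -1.   ] F [ 0.4 -0.1  0.1] w 60.2
599 [46.19224385 -3.68113498] [66.93858503 17.60700613] [56.91673268  7.47412644]
```

View pics/w1.png

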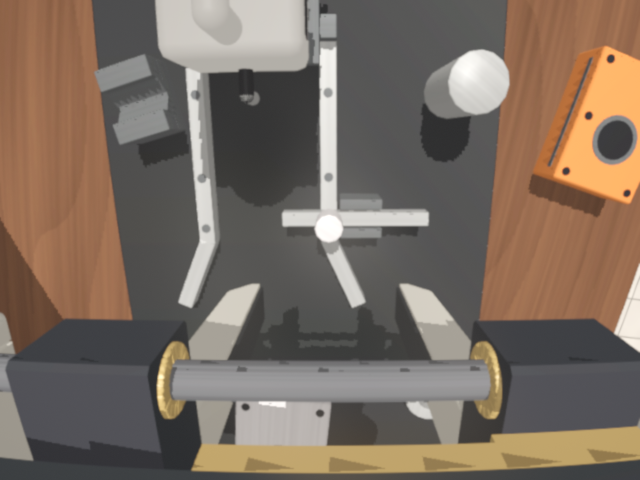

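The wrist view shows the knob at (328,228) on the bolt bar (283–428, 217), partly drawn by about 22 mm. The rails, head (235,30) and V-block (140,100) are as expected, and the knob agrees with the top view within 1.5 mm. I'll descend, grip and draw.

```bash
python3 -m inch '[[[60,3.3,-1.3,0,0,0,-0.26],[60,0,0,40,0,0,0],[60,0,0,40,0,0,0],[60,0,0,30,0,0,0],[60,0,0,15,0,0,0],[15,0,0,0,0,0,0],[15,0,0,0,0,0,0],[15,0,0,0,0,0,0],[15,0,0,0,0,0,0],[15,0,0,0,0,0,0]]]'; python3 -c "
from h import *
show()"
```

```text
time_s: 4.28
eef_pos: [0.5721, 0.0596, 0.1053]
ee_rot: [0.652, 0.758, 0.0, 0.0]
wrist_force: [-0.0, -0.2, -0.4]
gripper_width: 0.0166
t 4.28 st [57.8  6.3 45.3] toolx yaw off -0.05 z [ 0.001 -0.    -1.   ] F [-0.  -0.2 -0.4] w 16.6
```

```bash
python3 -m inch '[[[15,0,0,0,0,0,0],[15,0,0,0,0,0,0]]]'; python3 - <<'E'
from h import *
s=sensors.observe(); show(s)
for n in("wrist","scene"):
    p,d=eyes.get_image(n); cv2.imwrite(f"pics/{n}2.png",p[:,:,::-1])
a=cv2.imread("pics/wrist2.png")[150:480,100:540]; b=cv2.resize(cv2.imread("pics/scene2.png")[150:300,290:490],None,fx=1.8,fy=2.2)
cv2.imwrite("pics/c2.png",np.hstack([a,b]))
E
```

```text
time_s: 4.53
eef_pos: [0.5719, 0.0595, 0.105]
ee_rot: [0.652, 0.758, -0.0, -0.0]
wrist_force: [0.4, 0.3, 0.1]
gripper_width: 0.0147
t 4.53 st [57.6  6.3 45. ] toolx yaw off -0.05 z [-0. -0. -1.] F [0.4 0.3 0.1] w 14.7
```

View pics/c2.png

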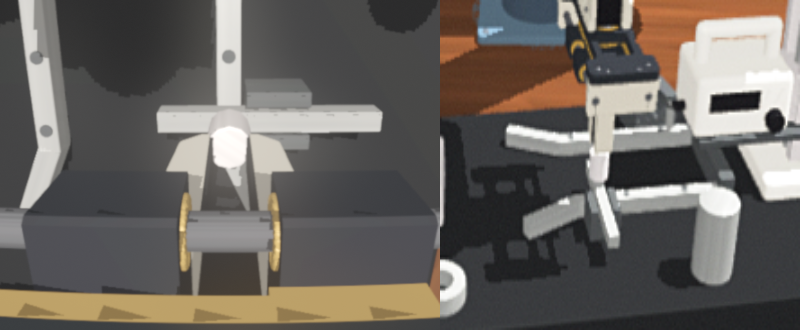

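```bash
python3 - <<'E'
from h import *
s=sensors.observe(); 
def W(x,y,h): return np.r_[(O+x*SX+y*SY)/1000,(h+60)/1000]
def proj(P,n):
    K,d,C=cam(n,s); c=np.linalg.inv(C)@np.r_[P,1]
    return cv2.projectPoints(np.array([[c[0],-c[1],-c[2]]]),np.zeros(3),np.zeros(3),K,d)[0].ravel()
out=[]
for n,(x0,y0,x1,y1) in (("wrist",(200,200,420,380)),("scene",(340,170,450,260))):
    im=cv2.imread(f"pics/{n}2.png"); k=4 if n=="scene" else 2
    c=cv2.resize(im[y0:y1,x0:x1],None,fx=k,fy=k,interpolation=cv2.INTER_CUBIC)
    for P,col in((s["eef_pos"],(0,0,255)),(W(57,6,69),(0,255,0)),(W(57,6,41),(255,0,0))):
        u=proj(P,n); print(n,u.round(1)); q=((u-[x0,y0])*k).astype(int); cv2.circle(c,tuple(int(a) for a in q),4,col,1)
    out.append(c)
cv2.imwrite("pics/c3.png",np.hstack([cv2.resize(o,(o.shape[1]*360//o.shape[0],360)) for o in out])[:,:800+100][:, :880])
i=cv2.imread("pics/c3.png"); print(i.shape); cv2.imwrite("pics/c3.png",cv2.resize(i,(790,int(i.shape[0]*790/i.shape[1]))))
E
```

```text
wrist [330.7 279.3]
wrist [329.6 298.4]
wrist [329.7 277.3]
scene [378.1 228.6]
scene [378.5 218.5]
scene [377.8 230.1]
(360, 880, 3)
```

View pics/c3.png

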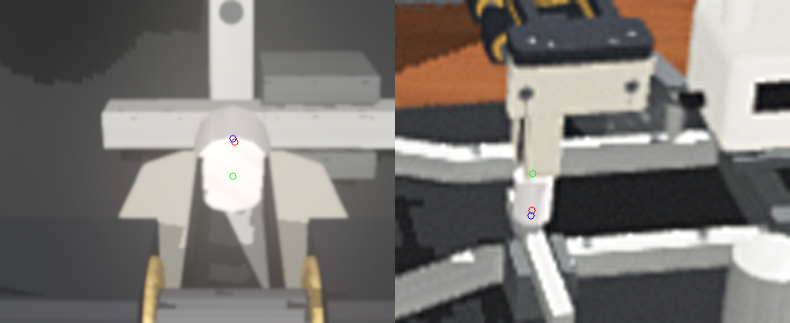

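The knob projects where it was measured, between the fingers, but the reported opening (14.7 mm) is below the knob's 22 mm. I'll test with a short drag.

```bash
python3 -m inch '[[[15,0,4,0,0,0,0],[15,0,4,0,0,0,0],[15,0,4,0,0,0,0],[15,0,4,0,0,0,0],[15,0,0,0,0,0,0]]]'; python3 - <<'E'
from h import *
s=sensors.observe(); show(s)
for n in("wrist",):
    p,d=eyes.get_image(n); cv2.imwrite(f"pics/{n}3.png",p[:,:,::-1])
    cm=cam(n,s); vv,uu=np.mgrid[:480,:640]; uv=np.c_[uu.ravel(),vv.ravel()].astype(float)
    v,o=rays(uv,*cm); P=o+v*d.reshape(-1,1); h=(P[:,2]*1000-60).reshape(480,640)
    r=P[:,:2]*1000-O; x=(r@SX).reshape(480,640); y=(r@SY).reshape(480,640)
    for rr in(255,265,275,285,295,305): print(rr,[(c,int(x[rr,c]),int(y[rr,c]),int(h[rr,c])) for c in range(260,400,10)])
cv2.imwrite("pics/c4.png",cv2.imread("pics/wrist3.png")[150:400,150:500])
E
```

```text
time_s: 5.25
eef_pos: [0.588, 0.0619, 0.1048]
ee_rot: [0.652, 0.758, 0.0, 0.0]
wrist_force: [0.3, -0.4, 0.0]
gripper_width: 0.0148
t 5.25 st [73.9  6.2 44.8] toolx yaw off -0.05 z [ 0.  0. -1.] F [ 0.3 -0.4  0. ] w 14.8
255 [(260, 33, 12, 21), (270, 39, 12, 22), (280, 44, 12, 22), (290, 50, 12, 22), (300, 56, 12, 22), (310, 62, 12, 23), (320, 68, 16, 33), (330, 73, 15, 33), (340, 79, 16, 33), (350, 84, 15, 33), (360, 90, 15, 32), (370, 95, 16, 33), (380, 100, 15, 33), (390, 108, 12, 23)]
265 [(260, 34, 10, 33), (270, 40, 10, 34), (280, 46, 10, 34), (290, 53, 16, 51), (300, 58, 16, 52), (310, 63, 15, 48), (320, 68, 10, 34), (330, 73, 10, 33), (340, 79, 10, 34), (350, 84, 10, 33), (360, 90, 10, 34), (370, 95, 10, 33), (380, 100, 10, 34), (390, 106, 10, 34)]
275 [(260, 34, 4, 34), (270, 40, 4, 34), (280, 49, 13, 59), (290, 55, 17, 68), (300, 59, 16, 66), (310, 63, 14, 60), (320, 68, 4, 34), (330, 73, 4, 34), (340, 79, 4, 34), (350, 84, 4, 34), (360, 90, 4, 33), (370, 95, 4, 33), (380, 101, 4, 34), (390, 106, 4, 34)]
285 [(260, 28, -14, 0), (270, 34, -14, 0), (280, 50, 12, 69), (290, 55, 12, 69), (300, 60, 15, 76), (310, 64, 13, 70), (320, 67, -2, 32), (330, 73, -1, 32), (340, 79, -1, 32), (350, 82, 15, 75), (360, 86, 15, 75), (370, 96, -2, 31), (380, 101, -2, 31), (390, 112, -14, 0)]
295 [(260, 27, -21, 0), (270, 34, -21, 0), (280, 52, 15, 86), (290, 56, 15, 88), (300, 61, 15, 87), (310, 65, 14, 84), (320, 67, -7, 32), (330, 73, -7, 33), (340, 79, -7, 33), (350, 82, 14, 84), (360, 86, 15, 87), (370, 90, 15, 87), (380, 94, 15, 87), (390, 112, -21, 1)]
305 [(260, 27, -28, 0), (270, 33, -29, 0), (280, 53, 14, 96), (290, 57, 15, 97), (300, 61, 15, 97), (310, 65, 13, 93), (320, 67, -24, 9), (330, 73, -28, 0), (340, 80, -28, 0), (350, 81, 13, 94), (360, 85, 14, 95), (370, 89, 15, 96), (380, 93, 14, 96), (390, 113, -29, 0)]
```

View pics/c4.png

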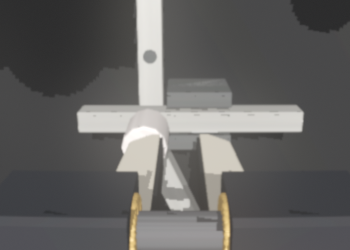

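The knob stayed at x=57 while the fingers moved. The depth shows the fingertips at about h=70, just clearing the knob, so they end roughly 26 mm short of the stated TCP. I'll re-centre with the gripper open and measure the true tip height.

```bash
cat >> h.py <<'E'
def wpts(s):
    p,d=eyes.get_image("wrist"); vv,uu=np.mgrid[:480,:640]; uv=np.c_[uu.ravel(),vv.ravel()].astype(float)
    v,o=rays(uv,*cam("wrist",s)); P=o+v*d.reshape(-1,1); r=P[:,:2]*1000-O
    S=np.c_[r@SX,r@SY,P[:,2]*1000-60]; return S[d.ravel()>0],p
def tips(s,S):
    c=st(s["eef_pos"]); q=S-c
    for sg in(-1,1):
        m=(q[:,1]>2)&(q[:,1]<14)&(q[:,2]>8)&(q[:,0]*sg>0)&(abs(q[:,0])<75)
        hh=q[m]; 
        for lo in range(8,60,8):
            k=hh[(hh[:,2]>=lo)&(hh[:,2]<lo+8)]
            if len(k): print("side",sg,"h rel",lo,"n",len(k),"x",k[:,0].min().round(1),k[:,0].max().round(1),"y",k[:,1].min().round(1),k[:,1].max().round(1))
E
python3 -m inch '[[[50,0,0,-30,0,0,0],[50,0,0,0,0,0,0],[50,0,-16.9,0,0,0,0],[50,0,0,0,0,0,0],[50,0,0,0,0,0,0]]]'; python3 - <<'E'
from h import *
s=sensors.observe(); show(s); S,p=wpts(s); tips(s,S)
E
```

```text
time_s: 5.92
eef_pos: [0.5712, 0.0594, 0.1346]
ee_rot: [0.652, 0.758, 0.0, -0.0]
wrist_force: [-0.4, 0.4, 0.4]
gripper_width: 0.0499
t 5.92 st [56.9  6.3 74.6] toolx yaw off -0.06 z [-0.  0. -1.] F [-0.4  0.4  0.4] w 49.9
side -1 h rel 24 n 52 x -33.6 -25.4 y 2.1 9.6
side -1 h rel 32 n 237 x -39.9 -25.4 y 2.2 9.6
side -1 h rel 40 n 313 x -40.3 -25.4 y 2.1 9.9
side -1 h rel 48 n 380 x -40.4 -25.4 y 2.0 9.8
side -1 h rel 56 n 427 x -41.2 -25.3 y 2.2 9.5
side 1 h rel 24 n 51 x 24.2 31.1 y 2.4 9.6
side 1 h rel 32 n 231 x 24.2 37.7 y 2.5 9.5
side 1 h rel 40 n 306 x 24.1 38.5 y 2.1 9.8
side 1 h rel 48 n 363 x 23.9 39.3 y 2.1 9.6
side 1 h rel 56 n 446 x 23.8 40.1 y 2.1 9.5
```

```bash
python3 -m inch '[[[50,0,0,25,0,0,0],[50,0,0,20,0,0,0],[50,0,0,8,0,0,0],[15,0,0,0,0,0,0],[15,0,0,0,0,0,0],[15,0,0,0,0,0,0],[15,0,0,0,0,0,0],[15,0,0,0,0,0,0],[15,0,0,0,0,0,0]]]'; python3 -c "
from h import *
show()"
```

```text
time_s: 7.1
eef_pos: [0.5716, 0.0594, 0.0827]
ee_rot: [0.652, 0.758, 0.001, 0.001]
wrist_force: [0.0, 0.1, 4.8]
gripper_width: 0.0211
t 7.1 st [57.3  6.2 22.7] toolx yaw off -0.05 z [ 0.002 -0.    -1.   ] F [0.  0.1 4.8] w 21.1
```

Gripped (21 mm). Drawing the bolt.

```bash
python3 -m inch '[[[15,0,8,0,0,0,0],[15,0,8,0,0,0,0],[15,0,8,0,0,0,0],[15,0,8,0,0,0,0],[15,0,8,0,0,0,0],[15,0,5,0,0,0,0],[15,0,1.5,0,0,0,0],[15,0,0,0,0,0,0],[15,0,0,0,0,0,0]]]'; python3 -c "
from h import *
show()"
```

```text
time_s: 8.22
eef_pos: [0.6173, 0.0664, 0.0827]
ee_rot: [0.652, 0.758, 0.0, 0.0]
wrist_force: [-1.0, 0.1, 5.5]
gripper_width: 0.0216
t 8.22 st [103.5   6.2  22.7] toolx yaw off -0.05 z [ 0.001 -0.    -1.   ] F [-1.   0.1  5.5] w 21.6
```

```bash
python3 -m inch '[[[50,0,0,0,0,0,0],[50,0,0,0,0,0,0],[50,0,0,-40,0,0,0],[50,0,0,-40,0,0,0],[50,-55,-16,0,0,0,0],[50,-55,-16,0,0,0,0],[50,-55,-16,0,0,0,0],[50,-55,-16,0,0,0,0],[50,-55,-16,0,0,0,0],[50,-56,-17,0,0,0,0],[50,0,0,0,0,0,0],[50,0,0,0,0,0,0]]]'; python3 - <<'E'
from h import *
s=sensors.observe(); show(s); S,p=wpts(s); cv2.imwrite("pics/w5.png",p[:,:,::-1])
k=S[(S[:,2]>43)&(S[:,2]<48)&(S[:,1]<-100)&(abs(S[:,0])<100)]
print(len(k),cv2.minAreaRect(k[:,:2].astype(np.float32)))
p,d=eyes.get_image("top"); cm=cam("top"); vv,uu=np.mgrid[:480,:640]; uv=np.c_[uu.ravel(),vv.ravel()].astype(float)
v,o=rays(uv,*cm); P=o+v*d.reshape(-1,1); r=P[:,:2]*1000-O; S=np.c_[r@SX,r@SY,P[:,2]*1000-60]
k=S[(S[:,2]>60)&(S[:,2]<72)&(abs(S[:,1]-6)<25)&(S[:,0]>20)&(S[:,0]<140)]; print("knob",len(k),(k.min(0)+k.max(0))/2)
E
```

```text
time_s: 9.72
eef_pos: [0.57, -0.275, 0.1613]
ee_rot: [0.653, 0.758, 0.0, -0.001]
wrist_force: [1.7, 0.5, 0.4]
gripper_width: 0.0499
t 9.72 st [   5.6 -324.1  101.3] toolx yaw off -0.1 z [-0.001  0.001 -1.   ] F [1.7 0.5 0.4] w 49.9
31186 ((5.760063171386719, -233.65415954589844), (129.10067749023438, 92.0636978149414), 84.69120025634766)
knob 82 [103.10532409   6.3170476   66.5171363 ]
```

```bash
python3 -m inch '[[[50,0,0,40,0,0,0],[50,0,0,40,0,0,0],[50,0,0,23,0,0,0],[50,0,0,0,0,0,0],[50,6,0,0,0,0,0],[50,6,0,0,0,0,0],[50,4,0,0,0,0,0],[50,4,0,0,0,0,0],[50,4,0,0,0,0,0],[50,4,0,0,0,0,0],[50,4,0,0,0,0,0],[50,4,0,0,0,0,0],[50,4,0,0,0,0,0],[50,0,0,0,0,0,0]]]'; cat > m.py <<'E'
from h import *
s=sensors.observe(); show(s); S,p=wpts(s); cv2.imwrite(f"pics/m{s['time_s']:.1f}.png",p[:,:,::-1])
c=st(s["eef_pos"])
k=S[(S[:,2]>41)&(S[:,2]<48)&(S[:,1]>c[1]+9.5)&(S[:,1]<c[1]+145)&(abs(S[:,0])<62)]
(a,b),w,an=cv2.minAreaRect(k[:,:2].astype(np.float32)); print(len(k),"ctr",round(a,1),round(b,1),np.round(w,1),round(an,2),"y",k[:,1].min().round(1),k[:,1].max().round(1))
E
python3 m.py
```

```text
time_s: 11.58
eef_pos: [0.5654, -0.2372, 0.0603]
ee_rot: [0.652, 0.758, -0.0, 0.002]
wrist_force: [1.1, -5.0, 4.5]
gripper_width: 0.0502
t 11.57 st [   6.7 -286.2    0.3] toolx yaw off -0.05 z [ 0.003 -0.003 -1.   ] F [ 1.1 -5.   4.5] w 50.2
70916 ctr -0.6 -220.8 [111.9  92.5] 89.85 y -276.7 -164.8
```

```bash
python3 -m inch '[[[50,8,0,0,0,0,0],[50,8,0,0,0,0,0],[50,8,0,0,0,0,0],[50,8,0,0,0,0,0],[50,8,0,0,0,0,0],[50,8,0,0,0,0,0],[50,8,0,0,0,0,0],[50,8,0,0,0,0,0],[50,8,0,0,0,0,0],[50,8,0,0,0,0,0],[50,8,0,0,0,0,0],[50,8,0,0,0,0,0],[50,8,0,0,0,0,0],[50,4,0,0,0,0,0],[50,0,0,0,0,0,0]]]'; python3 m.py
```

```text
time_s: 13.5
eef_pos: [0.5491, -0.1301, 0.06]
ee_rot: [0.652, 0.758, -0.0, 0.001]
wrist_force: [1.9, -5.3, 4.3]
gripper_width: 0.0502
t 13.5 st [   6.7 -177.8    0. ] toolx yaw off -0.03 z [ 0.002 -0.002 -1.   ] F [ 1.9 -5.3  4.3] w 50.2
71184 ctr -0.4 -112.7 [111.4  92.5] 89.78 y -168.3 -56.8
```

```bash
python3 -m inch '[[[50,5,0,0,0,0,0],[50,5,0,0,0,0,0],[50,5,0,0,0,0,0],[50,5,0,0,0,0,0],[50,5,0,0,0,0,0],[50,5,0,0,0,0,0],[50,5,0,0,0,0,0],[50,5,0,0,0,0,0],[50,5,0,0,0,0,0],[50,5,0,0,0,0,0],[50,5,0,0,0,0,0],[50,5,0,0,0,0,0],[50,0,0,0,0,0,0]]]'; python3 m.py
```

```text
time_s: 15.18
eef_pos: [0.54, -0.0705, 0.0598]
ee_rot: [0.652, 0.758, -0.0, 0.001]
wrist_force: [1.5, -5.1, 4.4]
gripper_width: 0.05
t 15.18 st [   6.5 -117.5   -0.2] toolx yaw off -0.04 z [ 0.002 -0.002 -1.   ] F [ 1.5 -5.1  4.4] w 50.0
71269 ctr -0.6 -52.4 [111.4  92.6] 89.75 y -107.9 3.5
```

```bash
python3 -m inch '[[[50,7,0,0,0,0,0],[50,7,0,0,0,0,0],[50,7,0,0,0,0,0],[50,7,0,0,0,0,0],[50,7,0,0,0,0,0],[50,7,0,0,0,0,0],[50,7,0,0,0,0,0],[50,7,0,0,0,0,0],[50,7,0,0,0,0,0],[50,7,0,0,0,0,0],[50,7,0,0,0,0,0],[50,7,0,0,0,0,0],[50,7,0,0,0,0,0],[50,7,0,0,0,0,0],[50,0,0,0,0,0,0]]]'; python3 m.py; python3 - <<'E'
from h import *
p,d=eyes.get_image("scene"); cv2.imwrite("pics/s6.png",cv2.resize(p[140:300,300:540,::-1],None,fx=3,fy=3))
E
```

```text
time_s: 17.1
eef_pos: [0.5249, 0.0269, 0.0594]
ee_rot: [0.652, 0.758, -0.0, 0.0]
wrist_force: [1.3, -4.1, 3.1]
gripper_width: 0.0502
t 17.1 st [  6.3 -18.9  -0.6] toolx yaw off -0.03 z [ 0.001 -0.001 -1.   ] F [ 1.3 -4.1  3.1] w 50.2
71421 ctr -0.6 46.1 [111.   92.7] 89.91 y -9.4 101.7
```

View pics/s6.png

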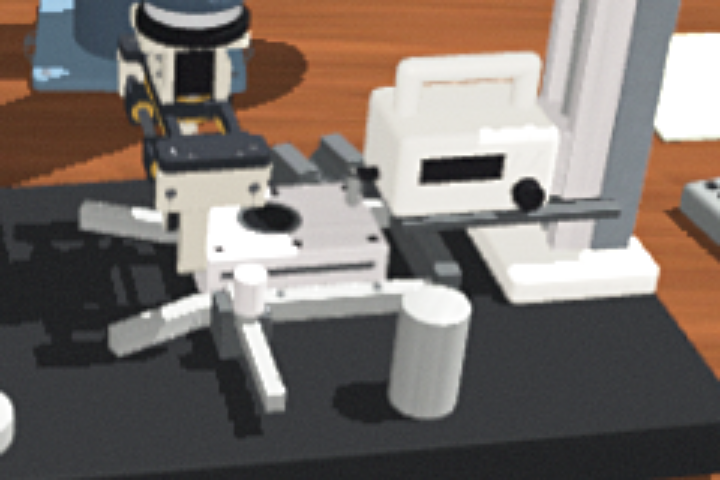

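The cover is between the rails with its front edge just reaching the stylus (350,190). The gripper (210,170) is well clear of the head (460,150), and the bolt is drawn. There are 29 mm left, so I'll finish gently.

```bash
python3 -m inch '[[[50,5,0,0,0,0,0],[50,5,0,0,0,0,0],[50,5,0,0,0,0,0],[50,4,0,0,0,0,0],[50,4,0,0,0,0,0],[50,3,0,0,0,0,0],[50,1,0,0,0,0,0],[50,0,0,0,0,0,0]]]'; python3 m.py;
```

```text
time_s: 18.2
eef_pos: [0.5207, 0.0531, 0.0591]
ee_rot: [0.652, 0.758, -0.0, 0.0]
wrist_force: [0.8, -5.5, 4.4]
gripper_width: 0.05
t 18.2 st [ 6.   7.6 -0.9] toolx yaw off -0.04 z [-0.    -0.001 -1.   ] F [ 0.8 -5.5  4.4] w 50.0
68965 ctr -0.7 72.8 [111.5  92.9] 90.0 y 17.1 128.6
```

```bash
python3 -m inch '[[[50,1,0,0,0,0,0],[50,1,0,0,0,0,0],[50,0.5,0,0,0,0,0]]]'; python3 -m inch '[[[50,0.7,0,0,0,0,0],[50,0,0,0,0,0,0]]]';python3 m.py
```

```text
time_s: 18.62
eef_pos: [0.5204, 0.0553, 0.0591]
ee_rot: [0.652, 0.758, -0.001, 0.0]
wrist_force: [1.8, -7.2, 5.2]
gripper_width: 0.0502
time_s: 18.88
eef_pos: [0.5202, 0.0561, 0.0591]
ee_rot: [0.652, 0.758, -0.001, 0.0]
wrist_force: [1.0, -6.2, 4.3]
gripper_width: 0.0502
t 18.88 st [ 6.  10.6 -0.9] toolx yaw off -0.04 z [-0.    -0.001 -1.   ] F [ 1.  -6.2  4.3] w 50.2
66701 ctr -0.7 74.6 [109.   92.8] 90.0 y 20.1 129.1
```

```bash
python3 -m inch '[[[50,0.7,0,0,0,0,0],[50,0,0,0,0,0,0]]]'; python3 -m inch '[[[50,0.7,0,0,0,0,0],[50,0,0,0,0,0,0]]]';python3 -c "
from h import *
show()"
```

```text
time_s: 19.18
eef_pos: [0.5201, 0.0568, 0.0591]
ee_rot: [0.652, 0.758, -0.001, 0.0]
wrist_force: [0.9, -8.6, 4.7]
gripper_width: 0.0499
time_s: 19.42
eef_pos: [0.5202, 0.0568, 0.0591]
ee_rot: [0.652, 0.758, -0.001, 0.001]
wrist_force: [1.6, -9.5, 5.1]
gripper_width: 0.0501
t 19.43 st [ 6.  11.3 -0.9] toolx yaw off -0.04 z [-0.    -0.002 -1.   ] F [ 1.6 -9.5  5.1] w 50.1
```

```bash
python3 -m inch '[[[50,1.2,0,0,0,0,0],[50,0,0,0,0,0,0],[50,0,0,0,0,0,0]]]'; python3 -m inch '[[[50,-12,0,0,0,0,0],[50,-20,0,0,0,0,0],[50,-30,0,0,0,0,0],[50,0,0,-50,0,0,0],[50,0,0,-50,0,0,0],[50,0,0,0,0,0,0],[50,0,0,0,0,0,0]]]'; python3 - <<'E'
from h import *
s=sensors.observe(); show(s); S,p=wpts(s); cv2.imwrite("pics/w7.png",p[:,:,::-1])
k=S[(S[:,2]>41)&(S[:,2]<48)&(S[:,1]>14)&(S[:,1]<160)&(abs(S[:,0])<47.5)]
print(k.min(0),k.max(0),cv2.minAreaRect(k[:,:2].astype(np.float32)))
k=S[(S[:,2]>66)&(S[:,2]<72)&(abs(S[:,1]-6)<25)&(S[:,0]>60)&(S[:,0]<140)]; print("knob",(k.min(0)+k.max(0))/2)
E
```

```text
time_s: 19.8
eef_pos: [0.5204, 0.0569, 0.0591]
ee_rot: [0.652, 0.758, -0.001, 0.002]
wrist_force: [1.3, -12.6, 2.8]
gripper_width: 0.05
time_s: 20.68
eef_pos: [0.5283, -0.0019, 0.1581]
ee_rot: [0.652, 0.758, -0.0, -0.001]
wrist_force: [-0.6, -1.0, -1.1]
gripper_width: 0.0499
t 20.68 st [  5.3 -47.9  98.1] toolx yaw off -0.08 z [-0.002  0.001 -1.   ] F [-0.6 -1.  -1.1] w 49.9
[-46.99141023  20.42626163  41.01511012] [ 45.56030297 102.3625233   47.99589325] ((-0.7104415893554688, 61.37826156616211), (92.54320526123047, 81.92796325683594), 0.02539161965250969)
knob [102.52673216   6.51512471  68.64230919]
```

View pics/w7.png

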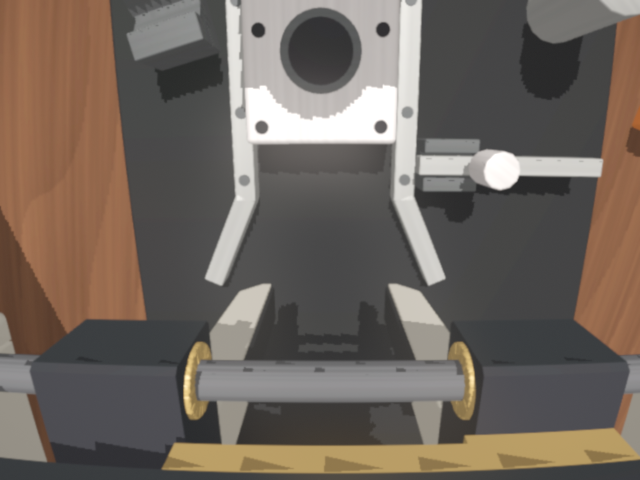

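The cover is square in the channel, its rear edge (320,140) at y=20.4 (20 expected). It stalled at the stop with rising force, and the knob is at (494,170), x≈103. Next: grip the knob and slide the bolt in.

```bash
python3 -m inch '[[[50,27,48.9,0,0,0,0],[50,27.1,48.8,0,0,0,0],[50,0,0,0,0,0,0],[50,0,0,30,0,0,0],[50,0,0,30,0,0,0],[50,0,0,15,0,0,0],[50,0,0,0,0,0,0],[15,0,0,0,0,0,0],[15,0,0,0,0,0,0],[15,0,0,0,0,0,0],[15,0,0,0,0,0,0],[15,0,0,0,0,0,0],[15,0,0,0,0,0,0]]]'; python3 -c "
from h import *
show()"
```

```text
time_s: 22.35
eef_pos: [0.618, 0.0663, 0.0847]
ee_rot: [0.652, 0.758, 0.0, 0.0]
wrist_force: [-1.3, 0.2, 5.3]
gripper_width: 0.0211
t 22.35 st [104.2   6.1  24.7] toolx yaw off -0.05 z [ 0.001 -0.    -1.   ] F [-1.3  0.2  5.3] w 21.1
```

```bash
python3 -m inch '[[[15,0,-8,0,0,0,0],[15,0,-8,0,0,0,0],[15,0,-8,0,0,0,0],[15,0,-8,0,0,0,0],[15,0,-8,0,0,0,0],[15,0,-8,0,0,0,0],[15,0,-8,0,0,0,0],[15,0,-7,0,0,0,0],[15,0,-2,0,0,0,0],[15,0,0,0,0,0,0]]]'; python3 -m inch '[[[15,0,-1.5,0,0,0,0],[15,0,-1.5,0,0,0,0],[15,0,0,0,0,0,0]]]'; python3 -m inch '[[[15,0,-1,0,0,0,0],[15,0,-1,0,0,0,0],[15,0,0,0,0,0,0]]]';python3 -c "
from h import *
show()"
```

```text
time_s: 23.6
eef_pos: [0.5534, 0.0564, 0.0847]
ee_rot: [0.652, 0.758, 0.0, 0.001]
wrist_force: [0.6, -0.7, 6.2]
gripper_width: 0.0215
time_s: 23.98
eef_pos: [0.5512, 0.0561, 0.0847]
ee_rot: [0.652, 0.758, 0.001, 0.001]
wrist_force: [3.3, 0.2, 5.0]
gripper_width: 0.021
time_s: 24.35
eef_pos: [0.5513, 0.0561, 0.0847]
ee_rot: [0.652, 0.758, 0.002, 0.002]
wrist_force: [9.5, 2.2, 1.5]
gripper_width: 0.021
t 24.35 st [36.7  6.  24.7] toolx yaw off -0.07 z [ 0.006  0.    -1.   ] F [9.5 2.2 1.5] w 21.0
```

The bolt stalled at its inner end with force rising. Releasing, lifting clear and checking.

```bash
python3 -m inch '[[[34,0,1.5,0,0,0,0],[34,0,0,0,0,0,0],[34,0,0,0,0,0,0],[34,0,0,-30,0,0,0],[34,0,0,-40,0,0,0],[34,-40,0,-20,0,0,0],[34,-50,0,0,0,0,0],[34,0,0,0,0,0,0],[34,0,0,0,0,0,0]]]'; python3 - <<'E'
from h import *
s=sensors.observe(); show(s); S,p=wpts(s); cv2.imwrite("pics/w8.png",p[:,:,::-1])
k=S[(S[:,2]>41)&(S[:,2]<48)&(S[:,1]>17.5)&(S[:,1]<160)&(abs(S[:,0])<47.5)]
print(k.min(0),k.max(0),cv2.minAreaRect(k[:,:2].astype(np.float32)))
k=S[(S[:,2]>66)&(S[:,2]<72)&(abs(S[:,1]-6)<25)&(S[:,0]>10)&(S[:,0]<140)]; print("knob",(k.min(0)+k.max(0))/2)
p,d=eyes.get_image("top"); v,o=rays(np.c_[np.tile(np.arange(640),480),np.repeat(np.arange(480),640)].astype(float),*cam("top")); P=o+v*d.reshape(-1,1); P0=np.load("P.npy").reshape(-1,3)
for nm,(x,y) in dict(ring=(.704,-.113),cyl=(.656,.178),vb=(.402,.131)).items():
    print(nm,[Q[(np.hypot(Q[:,0]-x,Q[:,1]-y)<.05)&(Q[:,2]>.072)].mean(0).round(4) for Q in(P0,P)])
E
```

```text
time_s: 25.48
eef_pos: [0.5626, -0.0325, 0.1733]
ee_rot: [0.653, 0.758, -0.0, -0.001]
wrist_force: [-0.1, -0.3, -0.0]
gripper_width: 0.0336
t 25.48 st [ 34.6 -83.3 113.3] toolx yaw off -0.1 z [-0.002  0.001 -1.   ] F [-0.1 -0.3 -0. ] w 33.6
[-46.90132063  19.87109299  41.00935115] [45.68631592 72.53878418 47.97747942] ((-0.4787483215332031, 45.83616638183594), (52.45656967163086, 92.65161895751953), 89.40788269042969)
knob [35.78301403  6.34289187 68.98417658]
ring [array([ 0.7036, -0.1122,  0.0792]), array([ 0.7079, -0.1151,  0.0787])]
cyl [array([0.6551, 0.1757, 0.1254]), array([0.655 , 0.1757, 0.1255])]
vb [array([0.4085, 0.1336, 0.0908]), array([0.4064, 0.1265, 0.0904])]
```

View pics/w8.png

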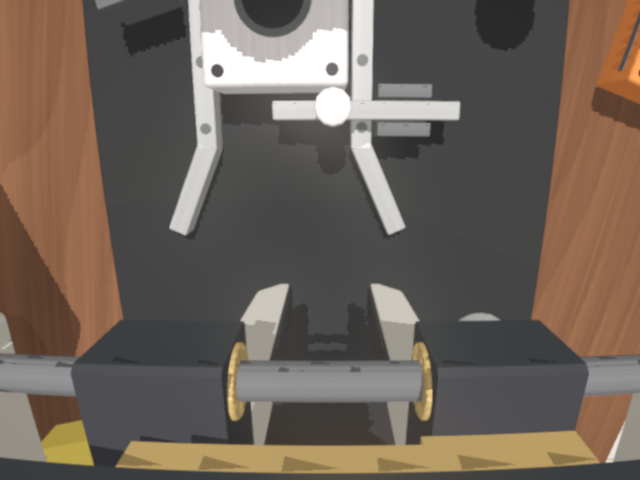

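The final view shows the bolt across the channel (272–460, 110) with its knob at (333,105), x=35.8 mm, and the cover's rear edge (275,88) at y≈20 just behind it. The robot is clear, so I'm handing in.

```bash
python3 -c "
from h import *
env.job_done()"
```

```text
the job is handed in; nothing more can be done
```

The cover is home against the end stop and the bolt is back in behind it. I handed the job in at about 25.5 s of the 72 s allowed.

**What I did:** I gripped the bolt knob and drew it from x ≈ 57 to 103 mm, so the bolt was about 68 mm out. I then pushed the white cover with both fingers, squared it up, and ran it down the channel until it stalled at the stop at about 12 N. I slid the bolt in until it stalled at about 10 N, then released it and backed away.

**Last checks:**
- **Cover:** its rear face is at y ≈ 20 mm (20 expected), about 0.5 mm off the centre line and within about 0.6° of square.
- **Bolt:** the knob is at x ≈ 35.8 mm, so the bolt is about 1 mm from its end.
- **Robot:** it ended clear of everything, with wrist force about 0 N. The gripper stayed clear of the measuring head in the views I took.
- **Other things on the plate:** the cylinder did not move. The ring gauge's and V-block's measured centres differ by 5 to 8 mm from the start. I put that down to the arm partly hiding them from the top camera; I did not check it.

**What disagreed:**
- **Bolt start:** the bolt was already about 22 mm drawn when I started.
- **Fingertips:** they end about 25 mm short of the stated TCP. My first grasp closed just above the knob, which did not move, so I re-measured and lowered the gripper.

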